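# Fit the crank handle on the veneer press

### The job

Fit the loose crank handle onto the flat-sided end of the veneer press's screw: turn it so that the flat in its hub lines up with the flat on the shaft, and lower it until the hub sits fully home on the shaft's shoulder. Let go of it there.

Things in the scene. Friction and masses are not known exactly. Their poses are not given: they have to be found in the camera images.
- crank_hub (a point): Grey cast crank handle, 0.45 kg, lying right way up. Point: on the axis of its hub, half-way up the 44 mm hub (underside 22 mm below). Hub 64 mm long, two flat sides parallel to the arm, 56 mm apart: grasp across these from above. D-shaped through hole, 39 mm diameter, its flat 10.5 mm from the axis on the arm's side. z up along the hole; +x along the arm, square to the hole's flat.
- crank_knob (a point): Middle of the crank's upright round wooden grip, 27 mm thick, top 91 mm above the hub's underside, 110 mm from the hub's axis along +x at the end of the arm (24 mm wide, 11 to 25 mm above the underside). Same axes as the hub. On the -x side a counterweight block (44 mm wide, 5 to 35 mm above the underside) reaches 60 mm from the hub's axis, so the crank balances near its hub.
- shaft_seat (a point): On the press screw's axis, on the round shoulder (54 mm wide, 136 mm above the bench) where the hub rests. A steel D-shaped shaft stands 48 mm above it: 36 mm diameter, one flat 9 mm from the axis, parallel for 40 mm, the last 8 mm tapered 3.5 mm all round. z up; +x points out of the flat, the way the arm must point. Play 1.5 mm all round, about 5 degrees. Hub home: its point 22 mm above this one.
- press: Small two-column veneer press of dark steel, fixed to the bench; origin at the centre of the underside, z up, y along its crosshead. Base 150 x 210 mm (x, y); crosshead 56 x 200 mm, top 118 mm above the bench; column nuts 80 mm either side of the screw, tops at 126 mm, below the shoulder. The screw stands at the centre; it is stiff (0.5 N m to turn) but can turn if twisted.

How it is judged:
By the outcome, as a careful person would: the job done as asked, in the order asked, and still so for the second after the job is handed in, with the robot touching nothing.
It also fails if it takes over 43 s, if anything falls off the work surface, if the arm or the gripper's body presses on something with over 40 N, if the wrist force passes 120 N, or if a joint passes its speed limit or range.

### The arm

A 7-joint arm with a two-finger parallel gripper is mounted at the origin on the work surface. World frame = base frame: x ahead of the robot, y to its left, z up, the work surface at z = 0. Lengths are in m, angles in rad, forces in N, time in s.
With the tool pointing down it reaches from about 0.35 to 0.9 m from the base axis. Payload 8.1 kg.
Tool frame: the origin (TCP) lies at the very end of the fingers, on their centre line; the grasp point (between the pads) lies arm.hold_point_z behind it (arm.hold_point_z is the distance from the TCP to the grasp point, in m); z points along the fingers, y is the line along which they close (so a half turn about z gives the same grasp; the last joint's range is limited). The gripper opens to 92 mm and grips with 3 to 60 N. Pads are 19 mm wide; open, the fingers measure 130 mm over their backs; the gripper's body (75 mm by 190 mm) begins 47 mm behind the grasp point.
Start: joints at [-1.31, 0.434, 0.025, 1.573, -0.012, 1.134, -0.075], TCP at [0.222, 0.584, 0.227] pointing down, gripper open.
Joint ranges: [-2.62, 2.62], [-0.44, 2.09], [-1.27, 1.32], [0.08, 2.57], [-1.32, 4.46], [0.12, 2], [-2.74, 2.74]. Speed limits (rad/s): [2.22, 2.22, 3.01, 3.01, 3.14, 3.14, 3.14].

### API

Orientations are given as a rotation vector (axis times angle).
In Python, from cell import arm, vision, job, cut_out gives the robot as it stands. The module is installed in compiled form; this text tells all that it offers.
- The arm moves only by the tool play_rows, never from a script. Its argument "increments" is text: rows parted by semicolons, each of 5 numbers parted by spaces: the shift along the tool's x, y, z in cm, then the turn about the tool's z in degrees, then the opening, from -1 (shut) to 1 (fully open), so that 0 is half open. A call has 1 to 5 rows; each row shifts and turns the commanded pose from where the row before left it, along the tool's axes as they then stand; what a row does not reach is not made up. A row lasts 1/12 s, in which the tool goes at most 41.7 mm and 7.16 degrees, less where a joint would pass 70% of its speed; a pose out of reach is approached as far as the arm can. A call is refused whole if a number of a shift passes 4.17 or a number of a turn 7.16, either way. A call with a gripper value outside its range is refused whole. The fingers move at their own pace and stop on an object; "grip_force" is the grip in N (left out, the last holds). Time passes only in rows, so rows that do not move let the fingers close. It gives the time, the measured TCP pose, the force, the opening and the grip force at its end, in the units of the state.
- arm.observe(): the state, without advancing time (a new reading comes with each control period).
- vision.get_image(name): name is "scene" or "top" or "wrist"; returns a dict with "frame" (480x640x3 uint8, red, green, blue), "z_map" (480x640 float32, m along the optical axis (not along the pixel's ray), 0 where there is no reading), "mtx" (3x3 intrinsics, pixels), "cam_to_world" (4x4, takes a point from camera to world coordinates). Camera axes: x right, y up, looking along -z (the intrinsics and any distortion apply to the point x, -y, -z); pixel columns grow to the right and rows downward; lengths in m; the calibration is good to about 2 mm. A picture is of the moment at which its call begins.
- job.sign_off(): hands the job in; it is judged then, once.
Trained networks look in a picture, given as the dict that the camera call returned (one of the last four; its "shot" number tells which), for a name from the list of things; names that differ only in an ending like _2 or _b are one class to them, and where a whole thing is asked for, a point or a joint stands for the part that bears it (a point fixed in the world has none). Each returns a list of dicts, best first, with "confidence" (0 to 1); they miss things now and then, are a little off and sometimes report something else, mostly with a low value. They report only what shows in the picture. A call takes as long as a camera call.
- cut_out(query, picture): "mask" (480x640 bool, what is visible of it) and "point" ([row, column] in pixels, amid what is visible of it).
The state is a dict: "clock": time; "joints": joint angles; "dq": joint speeds; "joint_efforts": joint torques, N m; "position": TCP position; "ee_rot": TCP orientation; "force": force on the tool from outside, world axes, zero at the start; "ft_torque": the same for the moment, N m; "width": opening from 0.0 (shut) to 1.0 (fully open); "gripper_force": force on a finger pad.
Only numpy, scipy, OpenCV 4.12 (cv2) and the standard library are available. Lean on these libraries where they do the work, as an engineer would, in place of code of your own. Each camera call takes 0.05 s, during which the arm holds its last target. There are 200 camera calls.

## Working session

There is one attempt and no reset: what is moved stays moved. The work goes in short steps, Python scripts to look and compute and a tool call to move; the robot and the scene stay as the last step left them, time stands still between calls to the robot, and variables do not carry over. Pictures are saved under pics/ and viewed, at most 10 in all, crops included, and the job is handed in when it is done.

Besides the shell and the picture viewer there is one more tool, called after "Request:" as a command line: name --argument value ..., lists and objects as JSON in quotes. play_rows: Moves the arm, as the interface text tells. Its arguments: {"type":"object","properties":{"increments":{"type":"string"},"grip_force":{"type":"number"}},"required":["increments"]}

```bash
mkdir -p pics; cat > h.py <<'E'
import numpy as np, cv2
from cell import arm, vision, job, cut_out
def cloud(p):
    z=p["z_map"];K=p["mtx"];v,u=np.mgrid[0:480,0:640]
    X=np.stack([(u-K[0,2])/K[0,0]*z,-(v-K[1,2])/K[1,1]*z,-z,np.ones_like(z)],-1)
    W=(X@p["cam_to_world"].T)[...,:3]; W[z==0]=np.nan
    return W
E
python3 - <<'E'
from h import *
print(arm.hold_point_z, arm.observe())
ims=[]
for n in ["top","scene"]:
    p=vision.get_image(n);W=cloud(p);np.savez(n,W=W,f=p["frame"])
    im=p["frame"][...,::-1].copy()
    for q in ["crank_hub","crank_knob","shaft_seat","press"]:
        for d in cut_out(q,p)[:2]:
            m=d["mask"];pts=W[m];pts=pts[~np.isnan(pts[:,0])]
            print(n,q,round(d["confidence"],2),d["point"],m.sum(),np.nanmedian(pts,0).round(3),np.nanmax(pts,0).round(3),np.nanmin(pts,0).round(3))
    cv2.imwrite(f"pics/{n}.png",im)
E
```

```text
0.0188 {'clock': 0.0, 'joints': array([-1.30962312,  0.43518962,  0.02501142,  1.57411052, -0.01158225,
        1.1340019 , -0.07508091]), 'dq': array([ 0.00147314,  0.00074754, -0.00049335, -0.00104322,  0.00116264,
       -0.00235732, -0.00054861]), 'joint_efforts': array([-4.26726046e-04, -6.67855453e+01,  9.84612554e-01, -3.14456999e+01,
       -6.05940144e-02,  4.28924127e-02,  1.65153779e-04]), 'position': array([0.22227325, 0.58358542, 0.22596097]), 'ee_rot': array([-5.68368790e-01, -3.08963746e+00,  2.45167932e-03]), 'force': array([-0.01287032,  0.67616091, -0.14974047]), 'ft_torque': array([-0.00955835, -0.00253374, -0.01336378]), 'gripper_force': 0.0, 'width': 0.9998131845307809}
top crank_hub 0.69 [290.9, 426.8] 2495 [ 0.527 -0.188  0.035] [ 0.645 -0.155  0.093] [ 0.453 -0.233 -0.003]
top crank_knob 0.75 [290.2, 430.3] 2444 [ 0.528 -0.187  0.035] [ 0.634 -0.155  0.093] [ 0.454 -0.241 -0.004]
top shaft_seat 0.6 [296.2, 162.7] 1246 [0.499 0.228 0.138] [0.53  0.278 0.187] [0.468 0.209 0.057]
top press 0.55 [300.5, 178.1] 11266 [0.495 0.221 0.048] [0.596 0.393 0.187] [ 0.407  0.118 -0.006]
scene crank_hub 0.58 [324.7, 210.9] 3353 [ 0.542 -0.191  0.033] [ 0.637 -0.125  0.091] [ 0.455 -0.234 -0.004]
scene crank_knob 0.7 [322.3, 214.1] 3397 [ 0.541 -0.191  0.033] [ 0.637 -0.125  0.091] [ 0.423 -0.234 -0.004]
scene shaft_seat 0.89 [153.2, 400.9] 1529 [0.511 0.225 0.132] [0.538 0.426 0.185] [ 0.328  0.2   -0.004]
scene press 0.71 [188.2, 398.5] 9627 [0.523 0.212 0.047] [0.599 0.492 0.185] [ 0.327  0.116 -0.005]
```

View pics/top.png

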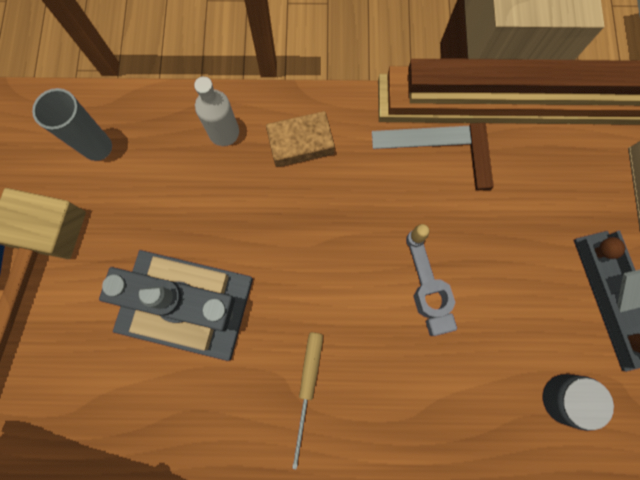

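View pics/scene.png

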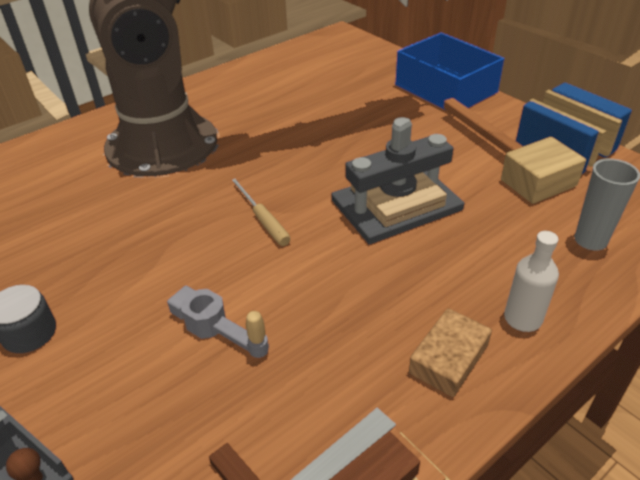

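The top view shows the crank hub at about px (435,297), with the knob at (420,234), and the press shaft at about (155,293). The scene view shows the shaft at (401,135) and the hub at (203,308). Next I'll fit both precisely.

```bash
python3 - <<'E'
from h import *
ims=[]
for n,c,s in [("top",(270,320,125,190),(0,0)),("scene",(105,170,365,440),(0,0))]:
    d=np.load(n+".npz");W=d["W"];f=d["f"]
    X,Y,Z=W[...,0],W[...,1],W[...,2]
    box=lambda x0,x1,y0,y1,z0,z1:(X>x0)&(X<x1)&(Y>y0)&(Y<y1)&(Z>z0)&(Z<z1)
    hub=W[box(.42,.66,-.26,-.12,.039,.05)];kn=W[box(.42,.7,-.3,-.1,.082,.1)]
    cw=W[box(.42,.66,-.26,-.12,.03,.038)]
    print(n,"hub",len(hub),hub.mean(0).round(4),cv2.minEnclosingCircle(hub[:,:2].astype(np.float32)),cv2.minAreaRect(hub[:,:2].astype(np.float32)),"knob",len(kn),kn.mean(0).round(4),np.ptp(kn,axis=0).round(3))
    sh=W[box(.42,.56,.14,.3,.15,.2)]; tp=W[box(.42,.56,.14,.3,.181,.2)]; so=W[box(.42,.56,.14,.3,.131,.145)]
    print("shaft",len(sh),sh.mean(0).round(4),sh.max(0).round(4),sh.min(0).round(4),"top",len(tp),tp.mean(0).round(4),np.ptp(tp,axis=0).round(4),"shoulder",so.mean(0).round(4),so.max(0),so.min(0))
    nuts=W[box(.4,.6,.08,.36,.121,.13)];
    if len(nuts)>5:
        _,l,ce=cv2.kmeans(nuts[:,:2].astype(np.float32),2,None,(3,50,1e-5),5,0);print("nuts",ce)
    cr=W[box(.4,.6,.08,.36,.112,.121)];print("crosshead",cv2.minAreaRect(cr[:,:2].astype(np.float32)))
    r0,r1,c0,c1=c
    im=cv2.resize(f[r0:r1,c0:c1,::-1],(400,int(400*(r1-r0)/(c1-c0))),interpolation=cv2.INTER_CUBIC)
    ims.append(cv2.resize(im,(400,330)))
cv2.imwrite("pics/c1.png",np.hstack(ims))
E
```

```text
top hub 757 [ 0.5169 -0.1976  0.0441] ((0.541924238204956, -0.17790021002292633), 0.07468213886022568) ((0.5452996492385864, -0.18951310217380524), (0.14883966743946075, 0.05659554526209831), 16.207189559936523) knob 141 [ 0.6205 -0.169   0.0885] [0.02  0.02  0.011]
shaft 540 [0.4982 0.2313 0.1777] [0.5128 0.2524 0.1869] [0.4846 0.2179 0.15  ] top 309 [0.4991 0.2354 0.1837] [0.0239 0.0315 0.0059] shoulder [0.5021 0.2292 0.136 ] [0.52840093 0.2586331  0.14447512] [0.47582672 0.20944211 0.13113264]
nuts [[0.51992905 0.31317055]
 [0.4861446  0.16687806]]
crosshead ((0.5024470686912537, 0.23633186519145966), (0.20037056505680084, 0.05607761815190315), 77.24739074707031)
scene hub 788 [ 0.525  -0.1976  0.0429] ((0.5585619211196899, -0.18839581310749054), 0.0786861777305603) ((0.5587573647499084, -0.189290851354599), (0.15716738998889923, 0.05731723830103874), 12.320287704467773) knob 159 [ 0.6237 -0.1716  0.0874] [0.023 0.021 0.009]
shaft 424 [0.5048 0.2312 0.1699] [0.5129 0.2549 0.1846] [0.4862 0.2168 0.1501] top 85 [0.4996 0.2356 0.1823] [0.0223 0.0315 0.0036] shoulder [0.5087 0.2301 0.1355] [0.5293443  0.26233851 0.14494151] [0.47585043 0.2090019  0.13110469]
nuts [[0.5203665  0.31131154]
 [0.4975465  0.18327512]]
crosshead ((0.5026931166648865, 0.2351437658071518), (0.20045168697834015, 0.059082772582769394), 77.59075927734375)
```

View pics/c1.png

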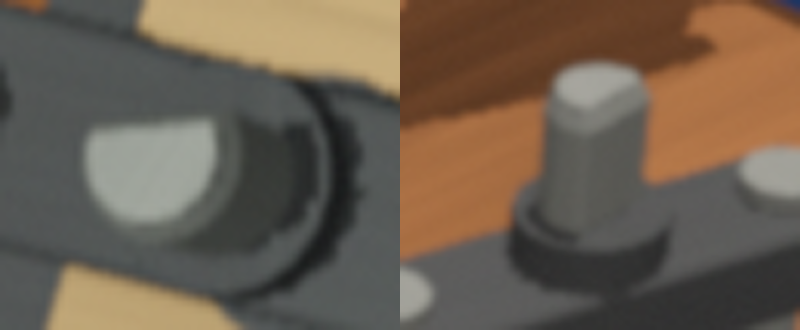

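The crop shows the flat facing away from the robot, almost along +x: its top edge runs (90,128)→(213,120) in the left tile. One more fit, then I'll move.

```bash
python3 - <<'E'
from h import *
from scipy.optimize import least_squares
A={n:np.load(n+".npz")["W"] for n in("top","scene")}
sel=lambda W,x0,x1,y0,y1,z0,z1:W[(W[...,0]>x0)&(W[...,0]<x1)&(W[...,1]>y0)&(W[...,1]<y1)&(W[...,2]>z0)&(W[...,2]<z1)]
for n,W in A.items():
    P=sel(W,.42,.56,.17,.3,.142,.174)
    # D profile signed distance: intersection of circle r18 and half plane 9
    def res(p):
        d=P[:,:2]-p[:2];u=d@[np.cos(p[2]),np.sin(p[2])]
        return np.maximum(np.hypot(*d.T)-.018,u-.009)
    best=min((least_squares(res,[.5025,.2355,a],loss="soft_l1",f_scale=.001) for a in(-.3,0,.3)),key=lambda r:r.cost)
    print(n,"shaft",len(P),best.x[:2].round(4),np.degrees(best.x[2]).round(1),(np.abs(best.fun).mean()*1e3).round(2))
    # crank: hub top
    H=sel(W,.45,.57,-.26,-.12,.0405,.05);K=sel(W,.58,.68,-.26,-.12,.055,.1)
    r=cv2.minAreaRect(H[:,:2].astype(np.float32))
    k=least_squares(lambda p:np.hypot(K[:,0]-p[0],K[:,1]-p[1])-.0135,[.625,-.168],loss="soft_l1",f_scale=.001).x if n=="scene" else np.array(cv2.minEnclosingCircle(K[K[:,2]>.07][:,:2].astype(np.float32))[0])
    a=k-np.array(r[0]);print("hub",np.round(r[0],4),np.round(r[1],4),r[2],"knob",k.round(4),"len",np.hypot(*a).round(4),"yaw",np.degrees(np.arctan2(a[1],a[0])).round(2))
E
```

```text
top shaft 162 [0.5025 0.2367] 5.7 0.28
hub [ 0.5154 -0.1984] [0.063  0.0563] 15.543466567993164 knob [ 0.621  -0.1694] len 0.1095 yaw 15.3
scene shaft 311 [0.5012 0.2369] 5.0 0.88
hub [ 0.5145 -0.199 ] [0.0666 0.0573] 12.320287704467773 knob [ 0.6193 -0.1693] len 0.1089 yaw 15.81
```

Request:
play_rows --increments "0 0 0 -7.1 1;0 0 0 -7.1 1;0 0 0 -7.1 1;0 0 0 -7.1 1;0 0 0 -7.1 1"

```text
clock: 0.92
position: [0.2224, 0.5841, 0.2268]
ee_rot: [-0.41, 3.115, 0.0]
force: [-0.3, -0.3, 1.3]
width: 0.998
gripper_force: 0.0
```

Request:
play_rows --increments "-0.35 -3.9 0 -0.9 1;-0.35 -3.9 0 0 1;-0.35 -3.9 0 0 1;-0.35 -3.9 0 0 1;-0.35 -3.9 0 0 1"

```text
clock: 1.33
position: [0.2914, 0.3989, 0.2268]
ee_rot: [-0.425, 3.112, 0.0]
force: [1.3, 0.3, -0.3]
width: 1.0
gripper_force: 0.0
```

Request:
play_rows --increments "-0.35 -3.9 0 0 1;-0.35 -3.9 0 0 1;-0.35 -3.9 0 0 1;-0.35 -3.9 0 0 1;-0.35 -3.9 0 0 1"

```text
clock: 1.75
position: [0.3605, 0.2157, 0.2271]
ee_rot: [-0.425, 3.112, 0.001]
force: [0.1, 0.5, 0.3]
width: 0.995
gripper_force: 0.0
```

Request:
play_rows --increments "-0.35 -3.9 0 0 1;-0.35 -3.9 0 0 1;-0.35 -3.9 0 0 1;-0.35 -3.9 0 0 1;-0.35 -3.9 0 0 1"

```text
clock: 2.17
position: [0.4296, 0.0325, 0.2272]
ee_rot: [-0.425, 3.112, 0.0]
force: [1.4, 0.1, 0.1]
width: 1.0
gripper_force: 0.0
```

Request:
play_rows --increments "-0.35 -3.9 0 0 1;-0.35 -3.9 0 0 1;-0.35 -3.9 0 0 1;-0.35 -3.9 0 0 1;0 0 0 0 1"

```text
clock: 2.58
position: [0.4862, -0.1202, 0.2273]
ee_rot: [-0.412, 3.112, -0.007]
force: [-0.0, -1.0, 0.5]
width: 0.999
gripper_force: 0.0
```

```bash
cat >> h.py <<'E'
from scipy.spatial.transform import Rotation as Ro
def state():
    o=arm.observe();R=Ro.from_rotvec(o["ee_rot"]).as_matrix();y=R[:,1]
    return o["position"],R,(np.degrees(np.arctan2(-y[0],y[1]))+90)%180-90
def to(xyz,yaw):
    p,R,w=state();print("tcp",p.round(4),"yaw",w.round(2),"-> shift cm",(R.T@(np.array(xyz)-p)*100).round(2),"turn",-round(yaw-w,2))
E
python3 - <<'E'
from h import *
p=vision.get_image("wrist");W=cloud(p);np.savez("wrist",W=W)
cv2.imwrite("pics/w1.png",p["frame"][...,::-1])
X,Y,Z=W[...,0],W[...,1],W[...,2]
m=(X>.45)&(X<.57)&(Y>-.26)&(Y<-.14)&(Z>.0405)&(Z<.05)
H=W[m];print(len(H),cv2.minAreaRect(H[:,:2].astype(np.float32)))
m=(X>.58)&(X<.68)&(Y>-.26)&(Y<-.12)&(Z>.07)&(Z<.1);K=W[m]
if len(K):print(len(K),cv2.minEnclosingCircle(K[:,:2].astype(np.float32)))
to([.515,-.1985,.009],15.5)
E
```

```text
1913 ((0.5149416327476501, -0.1984880268573761), (0.06391098350286484, 0.056378073990345), 14.660229682922363)
183 ((0.6162245273590088, -0.1705378293991089), 0.012235202826559544)
tcp [ 0.4852 -0.1166  0.2269] yaw 15.17 -> shift cm [-0.72 -8.64 21.81] turn -0.33
```

View pics/w1.png

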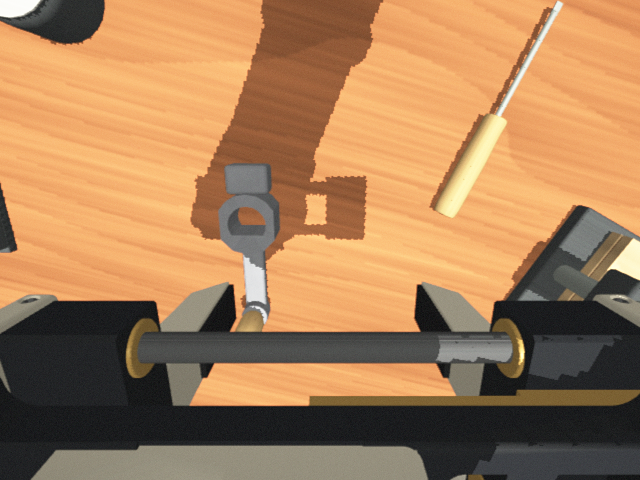

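The wrist view shows the hub at px (249,222), its D-flat towards the arm, and the fit agrees with the earlier ones. Going in.

Request:
play_rows --increments "-0.24 -2.88 0 -0.3 1;-0.24 -2.88 0 0 1;-0.24 -2.88 0 0 1;0 0 3 0 1;0 0 3 0 1"

```text
clock: 3.05
position: [0.5166, -0.1949, 0.1674]
ee_rot: [-0.43, 3.108, -0.003]
force: [-0.6, 0.2, -1.2]
width: 1.0
gripper_force: 0.0
```

Request:
play_rows --increments "0 0 3 0 1;0 0 3 0 1;0 0 3 0 1;0 0 1 0 1;0 0 0 0 1"

```text
clock: 3.47
position: [0.5133, -0.1919, 0.0646]
ee_rot: [0.434, -3.107, -0.004]
force: [-0.1, -0.0, -0.2]
width: 1.002
gripper_force: 0.0
```

```bash
python3 - <<'E'
from h import *
to([.515,-.1985,.009],15.5)
E
```

```text
tcp [ 0.5133 -0.1919  0.0646] yaw 15.9 -> shift cm [-0.   -0.7   5.56] turn 0.4
```

Request:
play_rows --increments "0 -0.7 0 0.4 1;0 0 1.5 0 1;0 0 1.5 0 1;0 0 1.5 0 1;0 0 0.5 0 1"

```text
clock: 3.88
position: [0.5177, -0.2005, 0.0173]
ee_rot: [-0.422, 3.112, -0.001]
force: [-0.1, -0.6, 0.2]
width: 1.002
gripper_force: 0.0
```

Request:
play_rows --increments "0 0 0.5 0 1;0 0 0 0 1;0 0 0 0 1"

```text
clock: 4.13
position: [0.5176, -0.2004, 0.0128]
ee_rot: [-0.422, 3.112, -0.001]
force: [0.9, -0.2, -0.4]
width: 0.999
gripper_force: 0.0
```

```bash
python3 - <<'E'
from h import *
to([.515,-.1985,.009],15.5)
E
```

```text
tcp [ 0.5176 -0.2004  0.0128] yaw 15.44 -> shift cm [0.2  0.26 0.38] turn -0.06
```

Request:
play_rows --increments "0.2 0.25 0.3 0 1;0 0 0 0 1;0 0 0 0 1"

```text
clock: 4.38
position: [0.5142, -0.198, 0.009]
ee_rot: [-0.423, 3.113, 0.0]
force: [0.2, 1.0, 0.4]
width: 0.999
gripper_force: 0.0
```

Request:
play_rows --increments "0 0 0 0 -1;0 0 0 0 -1;0 0 0 0 -1;0 0 0 0 -1;0 0 0 0 -1" --grip_force 45

```text
clock: 4.8
position: [0.5143, -0.1983, 0.0087]
ee_rot: [-0.422, 3.113, -0.0]
force: [0.0, 0.1, 0.6]
width: 0.687
gripper_force: 0.0
```

Request:
play_rows --increments "0 0 0 0 -1;0 0 0 0 -1;0 0 0 0 -1"

```text
clock: 5.05
position: [0.5142, -0.198, 0.0087]
ee_rot: [0.422, -3.113, -0.001]
force: [-1.0, 1.4, 0.5]
width: 0.606
gripper_force: 45.0
```

Request:
play_rows --increments "0 0 -2 0 -1;0 0 -4 0 -1;0 0 -4 0 -1;0 0 -4 0 -1;0 0 -4 0 -1"

```text
clock: 5.47
position: [0.5133, -0.1981, 0.1901]
ee_rot: [0.422, -3.112, -0.0]
force: [1.3, 0.6, -4.2]
width: 0.603
gripper_force: 45.0
```

Request:
play_rows --increments "0 0 -3.5 5 -1;0 0 0 5.2 -1;0 0 0 0 -1;0 0 0 0 -1"

```text
clock: 5.8
position: [0.5135, -0.1977, 0.2229]
ee_rot: [0.148, -3.137, -0.001]
force: [0.2, -0.1, -4.6]
width: 0.607
gripper_force: 45.0
```

```bash
python3 - <<'E'
from h import *
to([.502,.2365,.23],5.3)
E
```

```text
tcp [ 0.5135 -0.1977  0.2229] yaw 5.42 -> shift cm [-2.95 43.34 -0.69] turn 0.12
```

Request:
play_rows --increments "-0.2 1.5 -0.7 0 -1;-0.2 3 0 0 -1;-0.2 3 0 0 -1;-0.2 3 0 0 -1;-0.2 3 0 0 -1"

```text
clock: 6.22
position: [0.5103, -0.0615, 0.2287]
ee_rot: [0.148, -3.134, 0.0]
force: [0.5, 0.9, -4.8]
width: 0.606
gripper_force: 45.0
```

Request:
play_rows --increments "-0.2 3 0 0 -1;-0.2 3 0 0 -1;-0.2 3 0 0 -1;-0.2 3 0 0 -1;-0.2 3 0 0 -1"

```text
clock: 6.63
position: [0.5065, 0.0886, 0.2287]
ee_rot: [0.149, -3.134, 0.002]
force: [1.0, -0.4, -4.4]
width: 0.611
gripper_force: 45.0
```

Request:
play_rows --increments "-0.2 3 0 0 -1;-0.2 3 0 0 -1;-0.2 3 0 0 -1;-0.2 3 0 0 -1;-0.2 1.5 0 0 -1"

```text
clock: 7.05
position: [0.5035, 0.2269, 0.2284]
ee_rot: [0.155, -3.134, 0.0]
force: [0.3, 0.6, -3.3]
width: 0.606
gripper_force: 45.0
```

Request:
play_rows --increments "0 1 0 0 -1;0 0.3 0 0 -1;0 0 0 0 -1;0 0 0 0 -1"

```text
clock: 7.38
position: [0.5046, 0.2338, 0.2303]
ee_rot: [0.142, -3.138, 0.002]
force: [-0.3, -0.5, -4.3]
width: 0.606
gripper_force: 45.0
```

```bash
python3 - <<'E'
from h import *
to([.502,.2365,.23],5.3)
t=[]
for n in("top","scene","wrist"):
    p=vision.get_image(n);W=cloud(p);np.savez(n+"2",W=W,f=p["frame"]);t.append(p["frame"][...,::-1])
t=[cv2.resize(i,(400,300)) for i in t]
cv2.imwrite("pics/a.png",np.vstack([np.hstack(t[:2]),np.hstack([t[2],t[2]*0])]))
E
```

```text
tcp [0.5046 0.2338 0.2303] yaw 5.18 -> shift cm [0.24 0.3  0.03] turn -0.12
```

View pics/a.png

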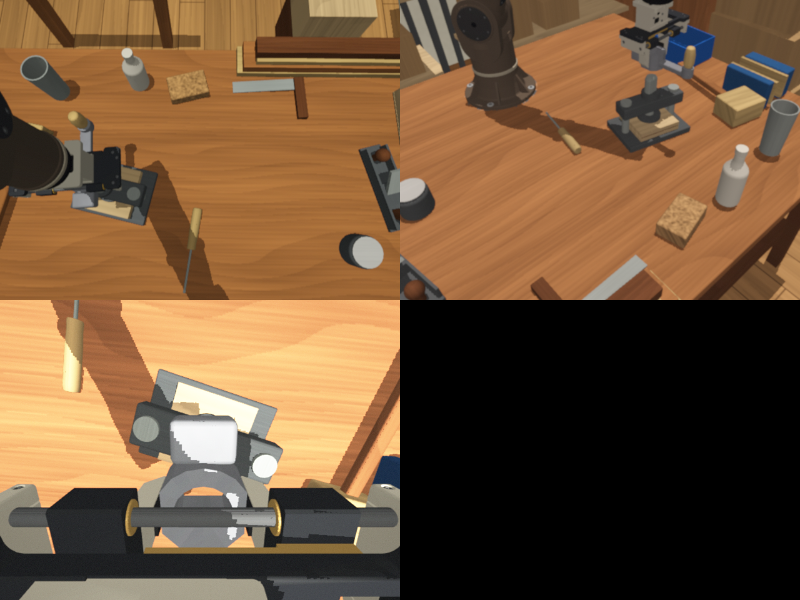

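```bash
cat > fit.py <<'E'
from h import *
def crank(W,under):
    p,R,w=state();c,s=np.cos(np.radians(w)),np.sin(np.radians(w))
    L=np.stack([(W[...,0]-p[0])*c+(W[...,1]-p[1])*s,-(W[...,0]-p[0])*s+(W[...,1]-p[1])*c,W[...,2]-under],-1)
    S=lambda x0,x1,z0,z1:L[(L[...,0]>x0)&(L[...,0]<x1)&(abs(L[...,1])<.04)&(L[...,2]>z0)&(L[...,2]<z1)]
    B=S(-.075,-.038,.03,.0385);print("block top",len(B),np.median(B[:,2]).round(4),cv2.minAreaRect(B[:,:2].astype(np.float32)),"xmin",np.percentile(B[:,0],1).round(4))
    H=S(-.04,.04,.04,.049);print("hub top",len(H),np.median(H[:,2]).round(4),H.min(0).round(4),H.max(0).round(4))
    K=S(.09,.13,.06,.095)
    if len(K)>20:print("knob",len(K),K.max(0).round(4),np.median(K,0).round(4),least_squares(lambda q:np.hypot(K[:,0]-q[0],K[:,1]-q[1])-.0135,[.11,0],loss="soft_l1",f_scale=.001).x.round(4))
from scipy.optimize import least_squares
E
python3 - <<'E'
from fit import *
p,_,_=state()
for n in("wrist2","scene2","top2"):
    W=np.load(n+".npz")["W"]
    print(n)
    try: crank(W,p[2]-.0087)
    except Exception as e: print(e)
W=np.load("wrist2.npz")["W"];X,Y,Z=np.moveaxis(W,-1,0)
N=W[(X>.4)&(X<.6)&(Y>.1)&(Y<.36)&(Z>.121)&(Z<.131)]
_,l,ce=cv2.kmeans(N[:,:2].astype(np.float32),2,None,(3,50,1e-5),5,0);l=l.ravel();print(ce)
for k in(0,1): print((l==k).sum(),np.ptp(N[l==k],axis=0),cv2.minEnclosingCircle(N[l==k][:,:2].astype(np.float32)),N[l==k].mean(0))
W=np.load("top.npz")["W"];X,Y,Z=np.moveaxis(W,-1,0)
N=W[(X>.4)&(X<.6)&(Y>.1)&(Y<.36)&(Z>.1235)&(Z<.1295)]
_,l,ce=cv2.kmeans(N[:,:2].astype(np.float32),2,None,(3,50,1e-5),5,0);l=l.ravel()
for k in(0,1): print((l==k).sum(),cv2.minEnclosingCircle(N[l==k][:,:2].astype(np.float32)))
C=W[(X>.4)&(X<.6)&(Y>.1)&(Y<.36)&(Z>.114)&(Z<.121)];print(cv2.minAreaRect(C[:,:2].astype(np.float32)))
E
```

```text
wrist2
block top 5765 0.0345 ((-0.048604924231767654, -0.0014478117227554321), (0.0440242625772953, 0.02130337432026863), 89.79898834228516) xmin -0.059
hub top 9699 0.0438 [-0.0314 -0.04    0.04  ] [0.0287 0.04   0.049 ]
scene2
index -1 is out of bounds for axis 0 with size 0
top2
block top 594 0.0342 ((-0.048214077949523926, -0.002412702888250351), (0.020355135202407837, 0.04344433918595314), 0.005901154596358538) xmin -0.0581
hub top 84 0.0432 [-0.0301 -0.0117  0.0404] [-0.0245  0.0149  0.0461]
knob 516 [0.1235 0.0084 0.0922] [ 0.1068 -0.0071  0.0829] [ 0.1133 -0.0003]
[[0.5184244  0.31400692]
 [0.4834013  0.1590596 ]]
1197 [0.03166831 0.03217952 0.00681014] ((0.5190849900245667, 0.3146928548812866), 0.016606690362095833) [0.51842411 0.31400678 0.12582971]
1362 [0.03206606 0.0320571  0.00700393] ((0.4839216470718384, 0.1587008684873581), 0.016358615830540657) [0.48340165 0.15905968 0.12579001]
347 ((0.5200404524803162, 0.3143981099128723), 0.01653376780450344)
388 ((0.48135995864868164, 0.19164365530014038), 0.04935682564973831)
((0.5024637579917908, 0.23633335530757904), (0.20037727057933807, 0.05591224879026413), 77.20675659179688)
  return _methods._mean(a, axis=axis, dtype=dtype,
  ret = ret.dtype.type(ret / rcount)
```

Hub in the hand is at local (+0.8, −1.5) mm from the TCP; screw is at (0.502, 0.2366). The target TCP is therefore (0.501, 0.238). I'll correct, then lower.

Request:
play_rows --increments "0.3 0.45 0 -0.1 -1;0 0 0 0 -1;0 0 0 0 -1;0 0 0 0 -1"

```text
clock: 7.87
position: [0.5011, 0.2399, 0.2308]
ee_rot: [-0.147, 3.138, 0.0]
force: [0.4, -0.4, -4.0]
width: 0.608
gripper_force: 45.0
```

```bash
python3 - <<'E'
from h import *
to([.501,.238,.19],5.3)
E
```

```text
tcp [0.5011 0.2399 0.2308] yaw 5.36 -> shift cm [ 0.03 -0.19  4.08] turn 0.06
```

Request:
play_rows --increments "0 -0.2 1.2 0 -1;0 0 1.2 0 -1;0 0 0.8 0 -1;0 0 0 0 -1;0 0 0 0 -1"

```text
clock: 8.28
position: [0.5011, 0.2378, 0.1985]
ee_rot: [0.147, -3.137, 0.001]
force: [-0.1, 0.3, -3.9]
width: 0.612
gripper_force: 45.0
```

```bash
python3 - <<'E'
from h import *
to([.501,.238,.1447],5.3)
p,_,_=state()
from fit import crank
for n in("wrist","top"):
    W=cloud(vision.get_image(n));np.savez(n+"3",W=W)
    try: crank(W,p[2]-.0087)
    except Exception as e: print(e)
    X,Y,Z=np.moveaxis(W,-1,0)
    N=W[(X>.4)&(X<.6)&(Y>.28)&(Y<.36)&(Z>.121)&(Z<.131)]
    if len(N)>20:print(n,"nut",len(N),cv2.minEnclosingCircle(N[:,:2].astype(np.float32)))
    N=W[(X>.4)&(X<.6)&(Y>.12)&(Y<.19)&(Z>.122)&(Z<.13)]
    if len(N)>20:print(n,"nut",len(N),cv2.minEnclosingCircle(N[:,:2].astype(np.float32)))
E
```

```text
tcp [0.5011 0.2378 0.1985] yaw 5.35 -> shift cm [0.01 0.02 5.38] turn 0.05
block top 5860 0.0347 ((-0.04884505271911621, -0.0012706927955150604), (0.044261474162340164, 0.021683044731616974), 89.89189147949219) xmin -0.0594
hub top 9717 0.0439 [-0.0318 -0.04    0.04  ] [0.0281 0.04   0.049 ]
wrist nut 1245 ((0.5188822746276855, 0.3149256706237793), 0.016611728817224503)
wrist nut 1714 ((0.48407456278800964, 0.15901517868041992), 0.01652710698544979)
block top 543 0.0352 ((-0.04821998253464699, -0.0015817508101463318), (0.044531773775815964, 0.02032649703323841), 89.63044738769531) xmin -0.0581
hub top 71 0.0441 [-0.0302 -0.0114  0.0401] [-0.0248  0.0151  0.047 ]
knob 466 [0.1224 0.0074 0.0934] [ 0.107  -0.0072  0.0838] [ 0.1132 -0.0005]
top nut 363 ((0.48381179571151733, 0.15919189155101776), 0.017013145610690117)
```

Hub and screw agree within about 0.5 mm in the wrist view; lowering.

Request:
play_rows --increments "0 0.03 0.5 0 -1;0 0 0.5 0 -1;0 0 0.5 0 -1;0 0 0 0 -1"

```text
clock: 8.72
position: [0.5006, 0.238, 0.1825]
ee_rot: [0.147, -3.137, 0.001]
force: [-0.4, -0.5, -4.8]
width: 0.61
gripper_force: 45.0
```

Request:
play_rows --increments "0 0 0.5 0 -1;0 0 0.5 0 -1;0 0 0 0 -1;0 0 0 0 -1"

```text
clock: 9.05
position: [0.501, 0.2381, 0.1733]
ee_rot: [0.147, -3.137, 0.001]
force: [-0.3, -0.1, -4.6]
width: 0.604
gripper_force: 45.0
```

Request:
play_rows --increments "0 0 0.5 0 -1;0 0 0.5 0 -1;0 0 0.5 0 -1;0 0 0.5 0 -1;0 0 0 0 -1"

```text
clock: 9.47
position: [0.5006, 0.2379, 0.1524]
ee_rot: [0.147, -3.137, 0.001]
force: [-0.7, -0.8, -4.8]
width: 0.607
gripper_force: 45.0
```

Request:
play_rows --increments "0 0 0.4 0 -1;0 0 0.25 0 -1;0 0 0.1 0 -1;0 0 0 0 -1;0 0 0 0 -1"

```text
clock: 9.88
position: [0.5014, 0.2382, 0.1463]
ee_rot: [-0.147, 3.138, 0.0]
force: [-0.5, -1.0, -3.5]
width: 0.609
gripper_force: 45.0
```

Down about 1 mm more, watching for contact.

Request:
play_rows --increments "0 0 0.1 0 -1;0 0 0 0 -1;0 0 0 0 -1"

```text
clock: 10.13
position: [0.5013, 0.2382, 0.1453]
ee_rot: [-0.147, 3.138, 0.0]
force: [0.3, -1.0, -4.7]
width: 0.612
gripper_force: 45.0
```

Request:
play_rows --increments "0 0 0.07 0 -1;0 0 0 0 -1;0 0 0 0 -1"

```text
clock: 10.38
position: [0.5014, 0.2383, 0.1447]
ee_rot: [-0.147, 3.138, 0.0]
force: [-0.6, -0.0, -2.5]
width: 0.606
gripper_force: 45.0
```

Request:
play_rows --increments "0 0 0.05 0 -1;0 0 0 0 -1;0 0 0 0 -1"

```text
clock: 10.63
position: [0.5014, 0.2383, 0.1447]
ee_rot: [-0.147, 3.138, 0.001]
force: [-2.5, -1.5, 6.1]
width: 0.606
gripper_force: 45.0
```

Firm contact, 10 N upward, at the expected home height. Releasing.

Request:
play_rows --increments "0 0 0 0 -0.2;0 0 0 0 0.3;0 0 0 0 0.6;0 0 0 0 1;0 0 0 0 1"

```text
clock: 11.05
position: [0.5014, 0.2383, 0.144]
ee_rot: [-0.147, 3.138, 0.0]
force: [0.5, -0.8, 0.7]
width: 0.816
gripper_force: 0.0
```

Request:
play_rows --increments "0 0 0 0 1;0 0 -1 0 1;0 0 -2 0 1;0 0 -3 0 1;0 0 -3 0 1"

```text
clock: 11.47
position: [0.5008, 0.2378, 0.2353]
ee_rot: [0.146, -3.137, 0.001]
force: [1.0, 0.4, 0.3]
width: 0.999
gripper_force: 0.0
```

Request:
play_rows --increments "0 0 -3 0 1;-3 0 -1 0 1;-3 0 0 0 1;-3 0 0 0 1;-3 0 0 0 1"

```text
clock: 11.88
position: [0.6221, 0.2497, 0.2755]
ee_rot: [-0.147, 3.137, 0.001]
force: [0.7, -0.3, 0.5]
width: 0.999
gripper_force: 0.0
```

Request:
play_rows --increments "0 -3.5 0 0 1;0 -3.5 0 0 1;0 -3.5 0 0 1;0 -3.5 0 0 1;0 -3.5 0 0 1"

```text
clock: 12.3
position: [0.637, 0.0735, 0.2748]
ee_rot: [-0.147, 3.138, -0.0]
force: [0.5, 0.2, 0.3]
width: 0.998
gripper_force: 0.0
```

```bash
python3 - <<'E'
from h import *
t=[]
for n in("top","scene"):
    p=vision.get_image(n);W=cloud(p);X,Y,Z=np.moveaxis(W,-1,0)
    m=(X>.44)&(X<.57)&(Y>.17)&(Y<.3)
    for a,b,q in((.166,.1735,"block"),(.1765,.183,"hub/shaft top"),):
        k=m&(Z>a)&(Z<b);print(n,q,k.sum(),np.median(Z[k]).round(4))
    k=(X>.57)&(X<.65)&(Y>.2)&(Y<.3)&(Z>.2)&(Z<.24);print("knob",W[k].mean(0).round(4),Z[k].max().round(4))
    k=(X>.54)&(X<.585)&(Y>.2)&(Y<.27)&(Z>.145)&(Z<.175);print("arm top",k.sum(),np.median(Z[k]).round(4))
    f=p["frame"][...,::-1];c=f[220:370,90:290] if n=="top" else f[70:220,300:500]
    t.append(cv2.resize(c,(400,300),interpolation=cv2.INTER_CUBIC))
cv2.imwrite("pics/e.png",np.hstack(t))
E
```

```text
top block 0 nan
top hub/shaft top 0 nan
  return _methods._mean(a, axis=axis, dtype=dtype,
  ret = ret.dtype.type(ret / rcount)
<stdin>:8: RuntimeWarning: Mean of empty slice.
  ret = um.true_divide(
Traceback (most recent call last):
ValueError: zero-size array to reduction operation maximum which has no identity
```

Arm is hiding it from the top camera, so I'll use the scene and wrist views.

```bash
python3 -W ignore - <<'E'
from h import *
t=[]
for n in("wrist","scene"):
    p=vision.get_image(n);W=cloud(p);X,Y,Z=np.moveaxis(W,-1,0)
    m=(X>.43)&(X<.54)&(Y>.17)&(Y<.3)
    for a,b,q in((.166,.1745,"block"),(.1765,.182,"hub top"),(.182,.188,"shaft top")):
        k=m&(Z>a)&(Z<b);print(n,q,k.sum(),np.median(Z[k]).round(4))
    k=(X>.57)&(X<.65)&(Y>.2)&(Y<.3)&(Z>.2)&(Z<.24);print("knob",k.sum(),W[k].mean(0).round(4),np.percentile(Z[k],98) if k.any() else 0)
    f=p["frame"][...,::-1];c=f if n=="wrist" else f[70:220,300:500]
    t.append(cv2.resize(c,(400,300),interpolation=cv2.INTER_CUBIC))
cv2.imwrite("pics/e.png",np.hstack(t))
E
```

```text
wrist block 2340 0.1706
wrist hub top 5495 0.1799
wrist shaft top 1474 0.1839
knob 1976 [0.6101 0.2405 0.2173] 0.22699599570933757
scene block 147 0.1698
scene hub top 242 0.1782
scene shaft top 51 0.1826
knob 277 [0.6161 0.2407 0.2139] 0.2249553246764167
```

View pics/e.png

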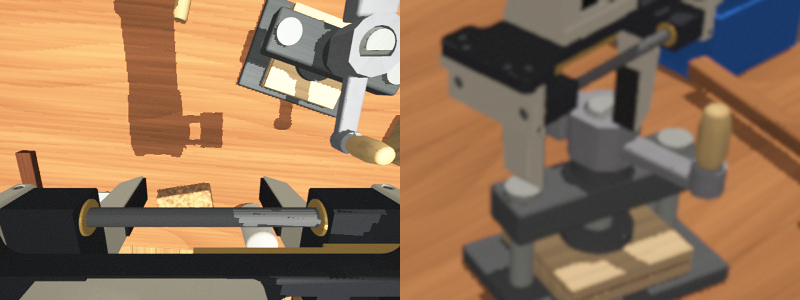

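The pictures show the hub on the shaft. Its top is at 0.180 m (expected 0.180), with the shaft tip 4 mm above it, and the arm points out of the flat. The gripper is clear.

```bash
python3 -c "
from cell import job
print(job.sign_off())"
```

```text
the job is handed in; nothing more can be done
None
```

The crank is fitted and the job is handed in: the hub sits home on the shaft's shoulder with its flat lined up, released, and the gripper is clear of it (about 12.5 s on the robot's clock).

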